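# Bolt the lid flaps of a food carrier

### The job

The insulated food carrier is packed and must be bolted before it goes to the van: with your fingertips push the upright, ball-ended handle of the barrel bolt along its slot until the bolt is fully home through the eye on the other lid flap, then push the handle over sideways into the locking notch until it lies down as far as it goes, and leave it there. Only push the handle, never take it between the fingers. Keep both lid flaps shut and leave everything that stands on and around the carrier where it is.

Things in the scene. Friction and masses are not known exactly. Their poses are not given: they have to be found in the camera images.
- knob (a point): Centre of the black ball (22 mm diameter) at the end of the bolt's handle, 52 mm out from the bolt's axis on a round steel stem that sticks up through the slot in the barrel. At the start it is upright, with the ball's top 80 mm above the lid. The point's z points outward along the stem.
- stem (a point): Point on the handle's steel stem (9 mm diameter), 30 mm out from the bolt's axis, 22 mm nearer to it than the ball's centre.
- slot_corner (a point): Fixed point on the bolt's axis below the corner of the L-shaped slot: the stem stands here once the bolt is fully home. x (level): the way the bolt must be pushed, towards the eye on the other flap; y (level): the side on which the locking notch lies; z up. 17 mm above the level top face of the lid. The eye, 25 mm diameter, stands 67 to 89 mm ahead of it on x.
- barrel (a point): Centre of the bolt's barrel, on its axis; axes as slot_corner. The barrel is a steel tube, 25 mm outside diameter, 125 mm long on x, with the slot in it. No loose thing stands within 60 mm of the barrel or the ball's path; on both flaps, some 120 mm from the axis on the -y side, stands a bow handle 39 mm high.
- bolt (a joint): Travel of the bolt along its axis in m: 0 fully drawn back, 0.060 fully home (a firm stop). It starts anywhere between 0 and 0.015, slides stiffly (about 3 N) and stays where it is left. The handle's stem travels with it.
- bolt_handle (a joint): Turn of the handle about the bolt's axis in rad: 0 upright, positive towards +y of slot_corner, 1.45 lying down in the notch (firm stop; the ball's centre is then 6 mm above the axis and 52 mm to +y). In the straight slot it only rocks by about 0.2; it turns over only within 2 mm of fully home. It turns stiffly (1 to 2 N at the ball) and stays where it is left.
- flap_left (a joint): Opening of the lid flap that carries the bolt, in rad: 0 shut, grows as its edge at the middle of the carrier is lifted. Hinged at the carrier's outer end; only its weight keeps it shut.
- flap_right (a joint): Opening of the other lid flap, the one with the eye, in rad: 0 shut; hinged at the other outer end.
- carrier: The insulated carrier, a metal chest 390 mm by 600 mm, top face of the lid 197 mm above the table. It does not move. Origin: centre of its underside; z up; the bolt lies across the seam between the two flaps, which runs through the carrier's middle along its x axis.
- shaker: Small aluminium shaker jar, 52 mm diameter, 85 mm high, standing on the lid. Origin: centre of its underside.
- bowl: Steel bowl, 124 mm diameter, 50 mm high, standing on the lid. Origin: centre of its underside.
- spoon: Steel serving spoon, some 160 mm long, lying on the lid near the outer edge of the flap with the eye. Origin: underside, near its middle.
- measure: Aluminium measuring mug, 90 mm diameter, 100 mm high, on the table beside the carrier. Origin: centre of its underside.
- sauce_bottle: Amber glass bottle, 68 mm diameter, 200 mm high, standing on the table. Origin: centre of its underside.
- prep_bowl: White bowl, 150 mm diameter, 60 mm high, on the table. Origin: centre of its underside.

How it is judged:
By the outcome, as a careful person would: the job done as asked, in the order asked, and still so for the second after the job is handed in, with the robot touching nothing.
It also fails if it takes over 45 s, if anything falls off the work surface, if the arm or the gripper's body presses on something with over 40 N, if the wrist force passes 120 N, or if a joint passes its speed limit or range.

### The arm

A 7-joint arm with a two-finger parallel gripper is mounted at the origin on the work surface. World frame = base frame: x ahead of the robot, y to its left, z up, the work surface at z = 0. Lengths are in m, angles in rad, forces in N, time in s.
With the tool pointing down it reaches from about 0.4 to 0.85 m from the base axis. Payload 10.4 kg.
Tool frame: the origin (TCP) lies on the centre line of the jaws, within the pads' length; the fingertips stand r.finger_overhang ahead of it and the grasp point (between the pads) lies 5 mm behind it (r.finger_overhang is the distance from the TCP to the fingertips, in m); z points along the fingers, y is the line along which they close (so a half turn about z gives the same grasp; the last joint's range is limited). The gripper opens to 87 mm and grips with 3 to 60 N. Pads are 19 mm wide; open, the fingers measure 117 mm over their backs; the gripper's body (75 mm by 190 mm) begins 51 mm behind the grasp point.
Start: joints at [-1.292, 0.332, -0.065, 1.46, 0.022, 1.35, -0.088], TCP at [0.186, 0.597, 0.237] pointing down, gripper open.
Joint ranges: [-2.6, 2.6], [-0.5, 2.12], [-1.47, 1.34], [0.16, 2.42], [-1.27, 4.41], [0.06, 2.06], [-2.6, 2.6]. Speed limits (rad/s): [2.22, 2.22, 2.79, 2.79, 3.14, 3.14, 3.14].

### API

Orientations are given as a unit quaternion [x, y, z, w].
In Python, from bench import read_state, viewer, r gives the robot as it stands.
- The arm moves only by the tool carry_out, never from a script. Its argument "moves" is a list of rows, each a list of 6 numbers: the shift along the tool's x, y, z in units of 40 mm (1.0 is 40 mm), then the turn, a rotation vector about the tool's x, y, z in units of 8 degrees (1.0 is 8 degrees). A call has 1 to 20 rows; each row shifts and turns the commanded pose from where the row before left it, along the tool's axes as they then stand; what a row does not reach is not made up. A row lasts 1/8 s, in which the tool goes at most 62.5 mm and 10.7 degrees, less where a joint would pass 70% of its speed; a pose out of reach is approached as far as the arm can. A call is refused whole if a number of a shift passes 1 or a number of a turn 1, either way. A call with a gripper value outside its range is refused whole. "fingers" is the finger opening in mm, from 0 to 87, set as the call begins (left out, the last holds). The fingers move at their own pace and stop on an object; "force" is the grip in N (left out, the last holds). Time passes only in rows, so rows that do not move let the fingers close. It gives the time, the measured TCP pose, the force, the opening and the grip force at its end, in the units of the state.
- read_state(): the state, without advancing time (a new reading comes with each control period).
- viewer.camera(name): name is "scene" or "top" or "wrist"; returns a dict with "pixels" (384x512x3 uint8, red, green, blue), "range_z" (384x512 float32, m along the optical axis (not along the pixel's ray), 0 where there is no reading), "fx", "fy", "cx", "cy" (pixels), "xyz" and "orientation" of the camera in the world. Camera axes: x right, y down, z forward; pixel columns grow to the right and rows downward; lengths in m; the calibration is good to about 2 mm. A picture is of the moment at which its call begins.
- r.close_job(): hands the job in; it is judged then, once.
The state is a dict: "time": time; "joint_positions": joint angles; "joint_vel": joint speeds; "joint_torque": joint torques, N m; "ee_pos": TCP position; "eef_rot": TCP orientation; "ft_force": force on the tool from outside, world axes, zero at the start; "torque": the same for the moment, N m; "width": finger opening in m; "grip_force": force on a finger pad.
Only numpy, scipy, OpenCV 4.12 (cv2) and the standard library are available. Lean on these libraries where they do the work, as an engineer would, in place of code of your own. Each camera call takes 0.05 s, during which the arm holds its last target. There are 200 camera calls.

## Working session

There is one attempt and no reset: what is moved stays moved. The work goes in short steps, Python scripts to look and compute and a tool call to move; the robot and the scene stay as the last step left them, time stands still between calls to the robot, and variables do not carry over. Pictures are saved under pics/ and viewed, at most 10 in all, crops included, and the job is handed in when it is done.

Besides the shell and the picture viewer there is one more tool, called after ">>>" by a JSON object that holds its "method" and its "body". carry_out: Moves the arm, as the interface text tells. Its arguments: {"type":"object","properties":{"moves":{"type":"array","items":{"type":"array","items":{"type":"number"}}},"fingers":{"type":"number"},"force":{"type":"number"}},"required":["moves"]}

```bash
mkdir -p pics; cat > h.py <<'E'
import numpy as np,cv2
from scipy.spatial.transform import Rotation as R
from bench import read_state,viewer,r
def cam(n):
    c=viewer.camera(n)
    v,u=np.mgrid[0:384,0:512]; z=c["range_z"]
    p=np.stack([(u-c["cx"])/c["fx"]*z,(v-c["cy"])/c["fy"]*z,z],-1)
    c["P"]=p@R.from_quat(c["orientation"]).as_matrix().T+np.array(c["xyz"])
    c["P"][z==0]=np.nan
    return c
E
python3 - <<'E'
from h import *
s=read_state();print(s["time"],s["ee_pos"],s["eef_rot"],s["ft_force"],r.finger_overhang)
ims=[]
for n in("scene","top"):
    c=cam(n);np.savez(n,**c);ims.append(c["pixels"][...,::-1]);print(n,c["xyz"],c["orientation"],c["fx"])
    cv2.imwrite(f"pics/{n}.png",cv2.resize(ims[-1],(800,600)))
E
```

```text
0.0 [0.18568264 0.59640983 0.23577089] [ 1.50323657e-01  9.88636591e-01 -6.95137768e-04 -7.33519456e-05] [0.12244274 0.88311278 0.09829681] 0.014
scene [ 1.3611769  -0.5903268   1.44227838] [ 0.8380074   0.43874462 -0.14244065 -0.29147455] 439.7338868400378
top [0.35642078 0.00691775 1.74329168] [ 0.70905374 -0.70270005  0.03891512 -0.04405747] 456.3573734955776
```

View pics/scene.png

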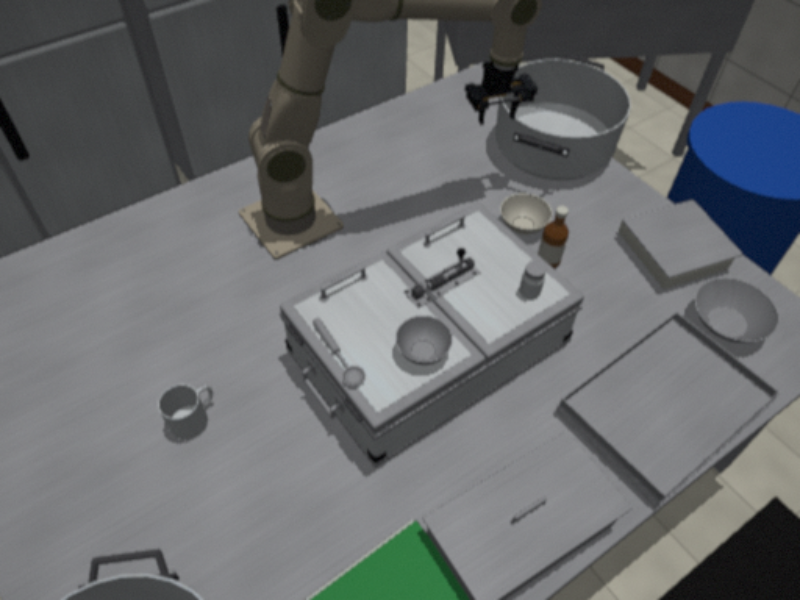

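View pics/top.png

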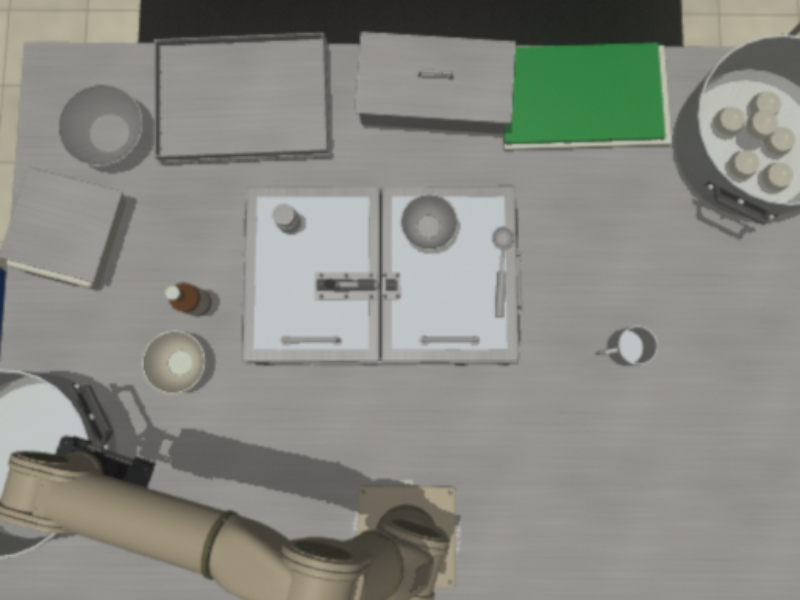

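The scene shows the bolt's black ball at about (461,253) on the left flap and the eye at about (418,292). In the top view the ball is at about (330,285), the eye at (391,285), and the bow handles are on the robot's side. The bolt travels towards -y (world), and the notch lies on the +x side.

```bash
python3 - <<'E'
from h import *
for n,(u,v) in(("scene",(295,162)),("top",(211,182))):
    c=np.load(n+".npz");P=c["P"];g=c["pixels"].max(-1)
    w=P[v-12:v+13,u-12:u+13];m=(w[...,2]>.245)
    print(n,"high pts",m.sum(),np.round(np.median(w[m],0),4), np.round(w[m].max(0),4),np.round(w[m].min(0),4))
    # black ball pixels
    gg=g[v-12:v+13,u-12:u+13];i=np.argwhere(m)+[v-12,u-12];print("px",i.mean(0)[::-1] if len(i) else 0)
c=np.load("top.npz");P=c["P"];pix=c["pixels"]
lid=(abs(P[...,2]-.197)<.008)&(P[...,1]>-.35)&(P[...,1]<.45)&(P[...,0]>.25)&(P[...,0]<.8)
q=P[lid];print("lid z",np.median(q[:,2]),cv2.minAreaRect(q[:,:2].astype(np.float32)))
b=(P[...,2]>.203)&(P[...,2]<.245)&(P[...,0]>.42)&(P[...,0]<.55)&(P[...,1]>-.1)&(P[...,1]<.22)
print("bolt",b.sum(),P[b].min(0),P[b].max(0),cv2.minAreaRect(P[b][:,:2].astype(np.float32)))
pot=(P[...,1]>.4)&(P[...,0]<.45)&(P[...,0]>.0)
s=np.load("scene.npz")["P"];m=(s[...,1]>.45)&(s[...,0]<.5)&(s[...,0]>0)&(s[...,2]<.4)
print("scene pot heights",np.nanpercentile(s[m][:,2],[50,90,99]))
cv2.imwrite("pics/z.png",np.hstack([cv2.resize(np.load(n+".npz")["pixels"][v-30:v+31,u-30:u+31,::-1],(400,400),interpolation=cv2.INTER_NEAREST) for n,u,v in(("scene",290,165),("top",225,182))]))
E
```

```text
scene high pts 34 [0.5711 0.1629 0.2711] [0.5853 0.1726 0.2772] [0.5577 0.1513 0.2452]
px [294.73529412 162.14705882]
top high pts 35 [0.561  0.166  0.2722] [0.5721 0.1764 0.2786] [0.5522 0.1563 0.2633]
px [211.14285714 180.71428571]
lid z 0.19683478929445952 ((0.5986901521682739, 0.06422138214111328), (0.38743358850479126, 0.6002242565155029), 0.5132998824119568)
bolt 276 [ 0.42047935 -0.09900752  0.2030042 ] [0.54973242 0.21958176 0.24115007] ((0.48531198501586914, 0.06023268401622772), (0.12919016182422638, 0.31864383816719055), 0.09459396451711655)
scene pot heights [0.0032525  0.17735728 0.37206629]
```

View pics/z.png

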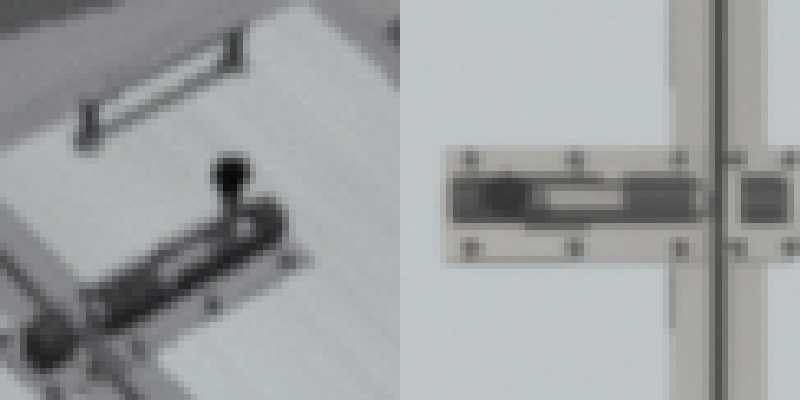

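The crop shows the handle standing upright near the drawn-back end of the slot. The knob is at about (0.562, 0.166, 0.266) and the carrier's yaw is about 0.5°. I'll approach with closed fingers, aligned to the bolt, on its +y side.

>>> {"method": "carry_out", "body": {"moves": [[0, 0, -0.83, 0, 0, -0.72], [0, 0, -0.83, 0, 0, -0.72], [0, 0, -0.83, 0, 0, -0.72], [0, 0, 0, 0, 0, 0], [-0.78, -0.78, 0, 0, 0, 0], [-0.78, -0.78, 0, 0, 0, 0], [-0.78, -0.78, 0, 0, 0, 0], [-0.78, -0.78, 0, 0, 0, 0], [-0.78, -0.78, 0, 0, 0, 0], [-0.78, -0.78, 0, 0, 0, 0], [-0.78, -0.78, 0, 0, 0, 0], [-0.78, -0.78, 0, 0, 0, 0], [-0.78, -0.78, 0, 0, 0, 0], [-0.78, -0.78, 0, 0, 0, 0], [-0.78, -0.78, 0, 0, 0, 0], [-0.78, -0.78, 0, 0, 0, 0], [0, 0, 0, 0, 0, 0], [0, 0, 0, 0, 0, 0]], "fingers": 0}}

```text
time: 2.35
ee_pos: [0.5595, 0.2228, 0.3352]
eef_rot: [0.0, 1.0, -0.0, -0.001]
ft_force: [-1.0, -0.1, -0.8]
width: 0.0006
grip_force: 0.0
```

```bash
python3 - <<'E'
from h import *
s=read_state();print(s["time"],s["ee_pos"],R.from_quat(s["eef_rot"]).as_matrix().round(3),s["ft_force"],s["width"])
c=cam("wrist");P=c["P"];m=(P[...,2]>.25)&(abs(P[...,0]-.562)<.04)&(abs(P[...,1]-.16)<.04)
print(m.sum(),np.median(P[m],0) if m.any() else 0,P[m].max(0),P[m].min(0))
cv2.imwrite("pics/w1.png",c["pixels"][...,::-1])
E
```

```text
2.35 [0.55952808 0.22279236 0.33516532] [[-1.     0.    -0.002]
 [ 0.     1.    -0.   ]
 [ 0.002 -0.    -1.   ]] [-1.0455077  -0.08013593 -0.76107993] 0.0005771149541281608
16223 [0.53341958 0.18071993 0.41851364] [0.57306327 0.19999913 0.43680983] [0.52201454 0.14140722 0.26387569]
```

View pics/w1.png

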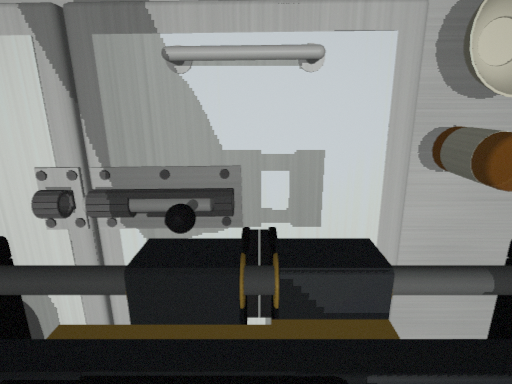

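The wrist picture shows the ball at about (180,218), the barrel from (88,204) to (235,204), the eye at (55,204), and the closed fingertips at (260,240). I'll refine the ball and axis position from this view, then descend.

```bash
python3 - <<'E'
from h import *
c=cam("wrist");P=c["P"]
w=P[195:236,160:202].reshape(-1,3);w=w[(w[:,2]>.258)&(w[:,2]<.285)];print("ball",len(w),w.mean(0),w.max(0),w.min(0))
for u0,u1 in((95,125),(38,68)):
    w=P[180:232,u0:u1].reshape(-1,3);w=w[(w[:,2]>.218)&(w[:,2]<.235)];print("tube",len(w),np.median(w,0),w.max(0),w.min(0))
print("slot pts",P[204,120:240:8].round(3).tolist())
E
```

```text
ball 731 [0.56085709 0.16670427 0.27375719] [0.57360612 0.17608704 0.27882202] [0.5521849  0.15489665 0.26279298]
tube 800 [0.56565632 0.0950073  0.22600737] [0.58018038 0.10872745 0.2292852 ] [0.55600872 0.07933982 0.21802514]
tube 600 [0.56639017 0.04285888 0.22553134] [0.58132126 0.0511137  0.22987781] [0.55610973 0.02782951 0.21807928]
slot pts [[0.566, 0.105, 0.226], [0.567, 0.11, 0.223], [0.566, 0.117, 0.224], [0.567, 0.124, 0.223], [0.567, 0.13, 0.222], [0.567, 0.137, 0.223], [0.567, 0.145, 0.223], [0.552, 0.163, 0.267], [0.567, 0.158, 0.223], [0.562, 0.168, 0.236], [0.567, 0.172, 0.222], [0.567, 0.179, 0.222], [0.565, 0.187, 0.228], [0.565, 0.194, 0.229], [0.572, 0.199, 0.207]]
```

>>> {"method": "carry_out", "body": {"moves": [[0, 0, 0.65, 0, 0, 0], [0, 0, 0.65, 0, 0, 0], [0, 0, 0.65, 0, 0, 0], [0, 0, 0, 0, 0, 0]]}}

```text
time: 2.95
ee_pos: [0.5585, 0.223, 0.2564]
eef_rot: [-0.001, 1.0, -0.001, -0.002]
ft_force: [0.9, 0.6, 0.1]
width: 0.0004
grip_force: 0.0
```

>>> {"method": "carry_out", "body": {"moves": [[-0.15, -0.2, 0, 0, 0, 0], [0, -0.2, 0, 0, 0, 0], [0, -0.2, 0, 0, 0, 0], [0, -0.2, 0, 0, 0, 0], [0, -0.2, 0, 0, 0, 0], [0, -0.15, 0, 0, 0, 0], [0, -0.15, 0, 0, 0, 0], [0, -0.15, 0, 0, 0, 0], [0, -0.15, 0, 0, 0, 0], [0, -0.15, 0, 0, 0, 0], [0, 0, 0, 0, 0, 0]]}}

```text
time: 4.32
ee_pos: [0.5661, 0.1512, 0.2581]
eef_rot: [0.001, 1.0, -0.0, -0.0]
ft_force: [-0.1, 0.4, 0.2]
width: 0.0008
grip_force: 0.1
```

```bash
python3 - <<'E'
from h import *
c=cam("wrist");cv2.imwrite("pics/w2.png",c["pixels"][...,::-1])
E
```

```text
(no output)
```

View pics/w2.png

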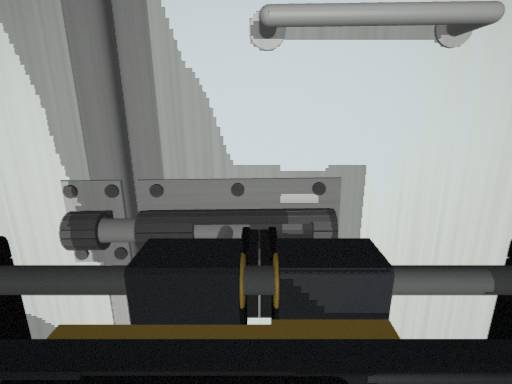

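The bolt rod now shows across the seam at about (115,228), entering the eye. The ball is hidden behind the fingers. I'll go on in small steps to the stop.

>>> {"method": "carry_out", "body": {"moves": [[0, -0.08, 0, 0, 0, 0], [0, -0.08, 0, 0, 0, 0], [0, 0, 0, 0, 0, 0]]}}

```text
time: 4.75
ee_pos: [0.5659, 0.1456, 0.258]
eef_rot: [0.0, 1.0, -0.0, -0.0]
ft_force: [-0.8, 1.9, -0.4]
width: -0.0001
grip_force: 0.7
```

>>> {"method": "carry_out", "body": {"moves": [[0, -0.08, 0, 0, 0, 0], [0, 0, 0, 0, 0, 0]]}}

```text
time: 5.0
ee_pos: [0.566, 0.1423, 0.2581]
eef_rot: [0.0, 1.0, -0.0, -0.0]
ft_force: [-0.8, 2.9, 0.2]
width: 0.0005
grip_force: 0.8
```

>>> {"method": "carry_out", "body": {"moves": [[0, -0.08, 0, 0, 0, 0], [0, 0, 0, 0, 0, 0]]}}

```text
time: 5.25
ee_pos: [0.5661, 0.1391, 0.2582]
eef_rot: [0.0, 1.0, -0.0, -0.0]
ft_force: [0.4, 2.2, -0.6]
width: 0.0003
grip_force: 0.8
```

>>> {"method": "carry_out", "body": {"moves": [[0, -0.08, 0, 0, 0, 0], [0, 0, 0, 0, 0, 0]]}}

```text
time: 5.5
ee_pos: [0.566, 0.1376, 0.2582]
eef_rot: [-0.001, 1.0, 0.001, 0.0]
ft_force: [0.9, 6.6, -0.9]
width: 0.0006
grip_force: 3.3
```

>>> {"method": "carry_out", "body": {"moves": [[0, -0.08, 0, 0, 0, 0], [0, 0, 0, 0, 0, 0]]}}

```text
time: 5.75
ee_pos: [0.5658, 0.137, 0.2583]
eef_rot: [-0.002, 1.0, 0.002, 0.0]
ft_force: [1.3, 13.7, -1.7]
width: 0.0003
grip_force: 6.9
```

```bash
python3 - <<'E'
from h import *
for n in("scene","top"):
    P=cam(n)["P"];m=(P[...,2]>.24)&(P[...,2]<.28)&(abs(P[...,0]-.566)<.03)&(P[...,1]<.15)&(P[...,1]>.07);print(n,m.sum(),P[m].mean(0) if m.any() else 0,P[m].min(0) if m.any() else 0)
E
```

```text
scene 67 [0.57474682 0.12575883 0.26237658] [0.56462567 0.10712667 0.24145502]
top 0 0 0
```

Firm stop at 13.7 N, with the ball at y≈0.118 as predicted. Next I back off and go round to the -x side.

>>> {"method": "carry_out", "body": {"moves": [[0, 0.3, 0, 0, 0, 0], [0, 0.4, 0, 0, 0, 0], [0.4, 0, 0, 0, 0, 0], [0.4, 0, 0, 0, 0, 0], [0.4, 0, 0, 0, 0, 0], [0, -0.4, 0, 0, 0, 0], [0, -0.6, 0, 0, 0, 0], [0, 0, 0, 0, 0, 0]]}}

```text
time: 6.85
ee_pos: [0.5188, 0.1183, 0.2584]
eef_rot: [0.002, 1.0, -0.0, 0.0]
ft_force: [-0.7, 1.0, 0.0]
width: 0.0005
grip_force: 0.0
```

```bash
python3 - <<'E'
from h import *
c=cam("scene");P=c["P"];m=(P[...,2]>.24)&(P[...,2]<.28)&(P[...,0]>.548)&(P[...,0]<.6)&(P[...,1]<.16)&(P[...,1]>.07);print(m.sum(),P[m].max(0),P[m].min(0))
cv2.imwrite("pics/s2.png",cv2.resize(c["pixels"][110:230,230:390,::-1],(800,600)))
E
```

```text
38 [0.5782774  0.12521812 0.27728349] [0.55723241 0.10486406 0.24008796]
```

View pics/s2.png

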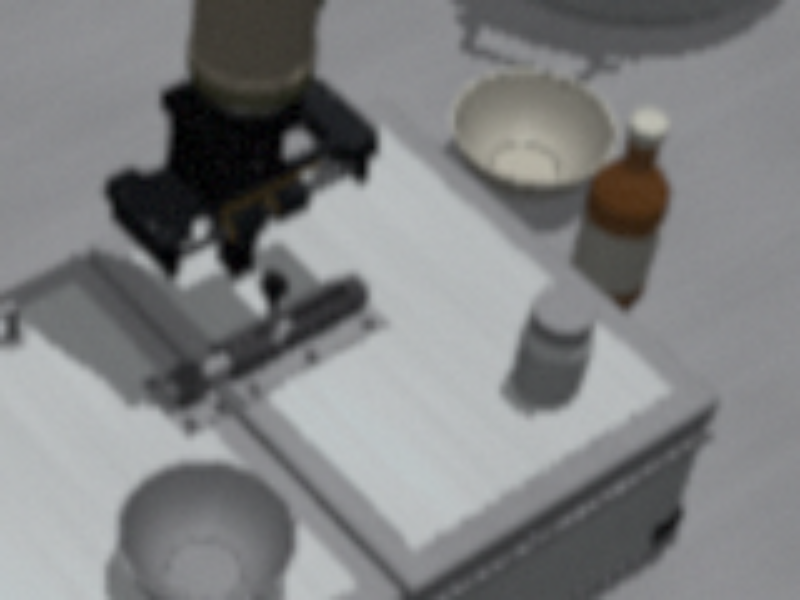

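The ball stands upright at (275,285) and the fingertips are behind it at (237,262), level with it along the bolt. Pushing over towards +x.

>>> {"method": "carry_out", "body": {"moves": [[-0.2, 0, 0, 0, 0, 0], [-0.2, 0, 0, 0, 0, 0], [-0.15, 0, 0, 0, 0, 0], [-0.15, 0, 0, 0, 0, 0], [-0.15, 0, 0, 0, 0, 0], [-0.15, 0, 0, 0, 0, 0], [0, 0, 0, 0, 0, 0]]}}

```text
time: 7.78
ee_pos: [0.5585, 0.121, 0.2581]
eef_rot: [0.0, 1.0, -0.0, 0.0]
ft_force: [-0.5, 0.5, -0.2]
width: 0.0003
grip_force: 0.0
```

>>> {"method": "carry_out", "body": {"moves": [[-0.15, -0.05, 0, 0, 0, 0], [-0.15, 0, 0, 0, 0, 0], [-0.15, 0, 0, 0, 0, 0], [-0.15, 0, 0, 0, 0, 0], [0, 0, 0, 0, 0, 0]]}}

```text
time: 8.4
ee_pos: [0.5827, 0.119, 0.2581]
eef_rot: [0.0, 1.0, -0.0, 0.0]
ft_force: [0.8, 0.5, 0.1]
width: 0.0004
grip_force: 0.2
```

```bash
python3 - <<'E'
from h import *
for n in("scene","top"):
    c=cam(n);P=c["P"];m=(P[...,2]>.236)&(P[...,2]<.28)&(P[...,0]>.57)&(P[...,0]<.65)&(P[...,1]<.16)&(P[...,1]>.07);print(n,m.sum(),P[m].max(0),P[m].min(0))
    if n=="scene":cv2.imwrite("pics/s3.png",cv2.resize(c["pixels"][125:215,230:350,::-1],(800,600)))
E
```

```text
scene 71 [0.61993322 0.12944939 0.27773164] [0.57695193 0.10493493 0.2393643 ]Traceback (most recent call last):
  File "<stdin>", line 3, in <module>
    return umr_maximum(a, axis, None, out, keepdims, initial, where)
ValueError: zero-size array to reduction operation maximum which has no identity
```

View pics/s3.png

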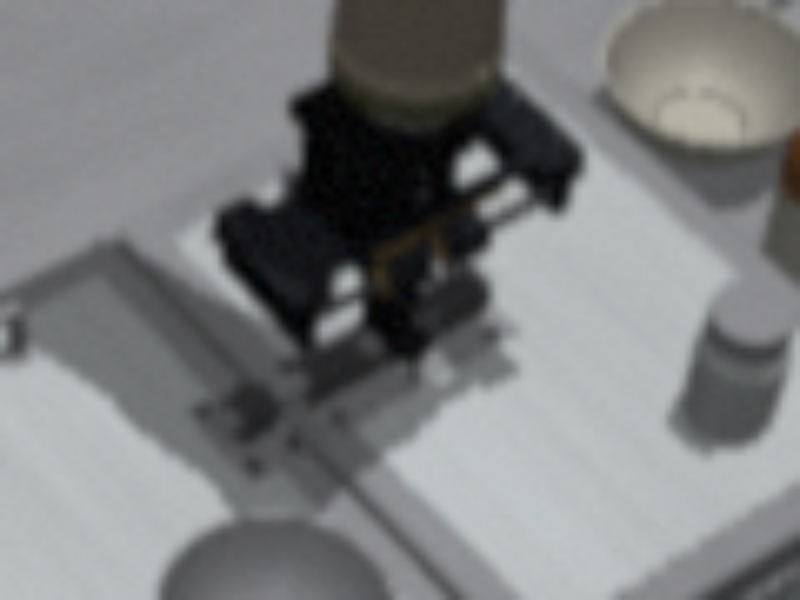

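The ball is leaned over to about 50° (max x 0.620, y≈0.117), hidden at the fingertips (410,350). I'll lift, move above it, then press down.

>>> {"method": "carry_out", "body": {"moves": [[0.1, 0, -0.3, 0, 0, 0], [0, 0, -0.5, 0, 0, 0], [-0.5, 0, 0, 0, 0, 0], [-0.38, 0, 0, 0, 0, 0], [0, 0, 0.25, 0, 0, 0], [0, 0, 0.15, 0, 0, 0], [0, 0, 0.15, 0, 0, 0], [0, 0, 0.15, 0, 0, 0], [0, 0, 0, 0, 0, 0]]}}

```text
time: 9.62
ee_pos: [0.6127, 0.1191, 0.2614]
eef_rot: [0.0, 1.0, -0.0, -0.001]
ft_force: [0.6, -0.2, 0.1]
width: 0.0008
grip_force: 0.0
```

>>> {"method": "carry_out", "body": {"moves": [[0, 0, 0.12, 0, 0, 0], [0, 0, 0.12, 0, 0, 0], [0, 0, 0, 0, 0, 0]]}}

```text
time: 10.0
ee_pos: [0.6129, 0.119, 0.2519]
eef_rot: [0.0, 1.0, -0.0, -0.001]
ft_force: [1.2, 0.5, -0.1]
width: 0.0002
grip_force: 0.0
```

>>> {"method": "carry_out", "body": {"moves": [[0, 0, 0.1, 0, 0, 0], [0, 0, 0, 0, 0, 0]]}}

```text
time: 10.25
ee_pos: [0.6131, 0.1191, 0.2482]
eef_rot: [0.0, 1.0, -0.0, -0.0]
ft_force: [0.0, -0.5, 0.5]
width: 0.0002
grip_force: 0.0
```

>>> {"method": "carry_out", "body": {"moves": [[0, 0, 0.08, 0, 0, 0], [0, 0, 0, 0, 0, 0]]}}

```text
time: 10.5
ee_pos: [0.6134, 0.1191, 0.2455]
eef_rot: [0.0, 1.0, 0.0, 0.0]
ft_force: [1.3, 0.7, 1.2]
width: 0.0007
grip_force: 0.7
```

>>> {"method": "carry_out", "body": {"moves": [[0, 0, 0.05, 0, 0, 0], [0, 0, 0, 0, 0, 0]]}}

```text
time: 10.75
ee_pos: [0.6136, 0.1191, 0.2447]
eef_rot: [0.0, 1.0, 0.0, 0.001]
ft_force: [-2.2, -1.1, 8.9]
width: 0.0005
grip_force: 4.5
```

```bash
python3 - <<'E'
from h import *
c=cam("scene");P=c["P"];m=(P[...,2]>.206)&(P[...,2]<.28)&(P[...,0]>.585)&(P[...,0]<.65)&(P[...,1]<.16)&(P[...,1]>.07);print(m.sum(),P[m].max(0),P[m].min(0))
cv2.imwrite("pics/s4.png",cv2.resize(c["pixels"][125:215,230:350,::-1],(800,600)))
E
```

```text
79 [0.64284786 0.1287783  0.27058474] [0.58550245 0.07515831 0.20628032]
```

View pics/s4.png

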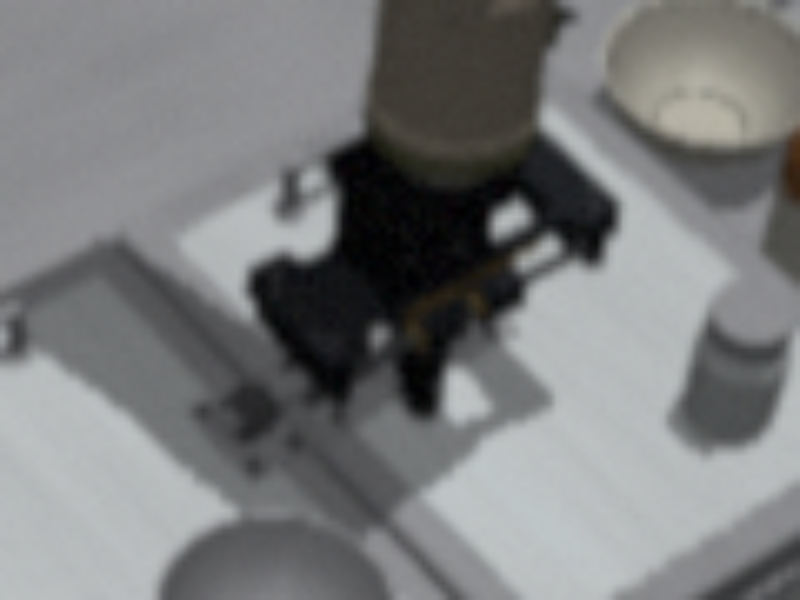

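The fingertips (420,405) press the ball down, and the 8.9 N stop is at tip height 0.231, exactly where the lying ball's top should be. I'll press once more, lift straight up, move aside and check.

>>> {"method": "carry_out", "body": {"moves": [[0, 0, 0.05, 0, 0, 0], [0, 0, 0, 0, 0, 0]]}}

```text
time: 11.05
ee_pos: [0.6139, 0.1191, 0.2441]
eef_rot: [0.0, 1.0, 0.001, 0.001]
ft_force: [-4.7, -1.1, 16.1]
width: 0.0003
grip_force: 8.4
```

>>> {"method": "carry_out", "body": {"moves": [[0, 0, -0.3, 0, 0, 0], [0, 0, -1, 0, 0, 0], [0, 0, -1, 0, 0, 0], [0, 1, -0.3, 0, 0, 0], [0, 1, 0, 0, 0, 0], [0, 1, 0, 0, 0, 0], [0, 1, 0, 0, 0, 0], [0, 0, 0, 0, 0, 0], [0, 0, 0, 0, 0, 0]]}}

```text
time: 12.18
ee_pos: [0.6134, 0.2784, 0.3451]
eef_rot: [0.0, 1.0, -0.0, -0.0]
ft_force: [-0.6, -0.5, 0.1]
width: 0.0006
grip_force: 0.0
```

```bash
python3 - <<'E'
from h import *
ims=[]
for n,a,b in(("scene",290,165),("top",225,182)):
    c=cam(n);P=c["P"];m=(P[...,2]>.212)&(P[...,2]<.28)&(P[...,0]>.597)&(P[...,0]<.65)&(P[...,1]<.14)&(P[...,1]>.09);print(n,m.sum(),P[m].max(0) if m.any() else 0,P[m].min(0) if m.any() else 0)
    ims.append(cv2.resize(c["pixels"][b-40:b+41,a-40:a+41,::-1],(400,400)))
cv2.imwrite("pics/f.png",np.hstack(ims))
E
```

```text
scene 39 [0.63657436 0.12735607 0.22959084] [0.59908576 0.10649953 0.21590291]
top 42 [0.6296064  0.12856766 0.2359307 ] [0.59859939 0.10794698 0.21683172]
```

View pics/f.png

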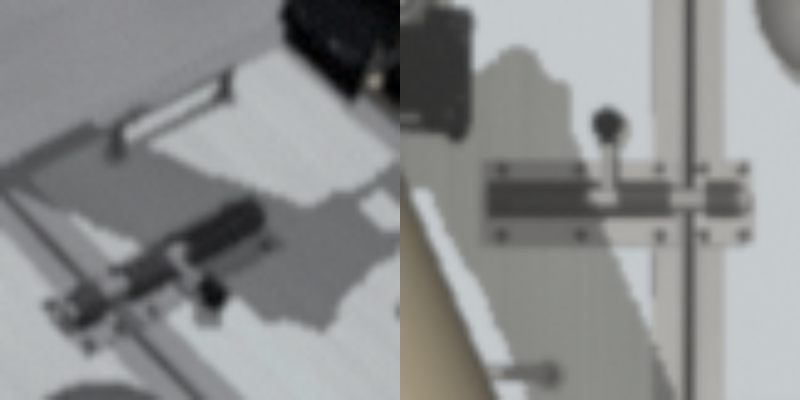

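The handle lies flat in the notch, with the ball at (607,125) in the top crop. The bolt passes through the eye at (725,198), and its end shows beyond it. Both flaps are shut.

```bash
python3 -c "
from h import *
print(r.close_job())"
```

```text
the job is handed in; nothing more can be done
None
```

The bolt is fully home through the eye and its handle lies down in the locking notch. I only pushed it, never gripped it, both flaps are shut, and the job was handed in after about 12 s of the 45 s allowed.

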